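Refit the lids of the clip dispenser and take off its dust cap

TASK

The refilled tin of paper clips (tall, green band) stands open on the desk, and its two lids stand beside it, the blue dust cap nested on the white inner lid. Take the two lids together by the white collar of the inner lid, lower them gently onto the tin until the inner lid sits fully down in its mouth, and let go; then take the blue cap alone by its knob, lift it straight up without disturbing the inner lid, and finish still holding the cap about 10 cm above where it sat, straight above the tin. The cap must not come off before the inner lid is seated; keep the tin standing where it is and leave everything else on the desk alone.

Things in the scene. Friction and masses are not known exactly. Their poses are not given: they have to be found in the camera images.
- tin: Open round aluminium tin with a green band, about 0.6 kg, loose: 56 mm across, 60 mm high, mouth 50 mm across (wall 3 mm), free for 19 mm below the rim. Origin at the centre of its underside; z up its axis; yaw means nothing.
- inner_lid: White round inner lid, 90 g. Origin: centre of its underside; z up. From there up: plug (40 mm across at the tip, 46 mm from 4 to 10 mm up) that enters the mouth; collar to grip, 60 mm across, 10 to 30 mm up, rests on the rim; boss 40 mm across up to 37 mm, under the cap. Starts standing on its plug on the desk. Seated, its origin is 50 mm above the tin's, same axis.
- outer_cap: Blue round dust cap, 50 g, loose on the collar (2 mm of play round the boss). Origin: centre of its rim's underside; z up. Skirt 52 mm across, 12 mm high, with a hollow 44 mm across, 8 mm deep; knob 20 mm across, straight-sided, 12 to 28 mm up. Nested, its origin is 30 mm above the inner lid's.
- mug: Bystander, loose: cream stoneware mug, 94 mm tall, 79 mm across, with a handle; origin under its middle.
- clip_tin: Bystander, loose: low open round grey tin of paper clips, 72 mm across, 26 mm high (not the tin of this job); origin under its centre.
- sticky_pad: Bystander, loose: yellow note pad, 80 x 81 x 20 mm; origin under its centre.
- member_cards: Bystander, loose: banded stack of turquoise plastic cards, 56 x 87 x 14 mm; origin under its centre.
- date_stamp: Bystander, loose: black self-inking stamp standing upright, 42 x 62 x 98 mm; origin under its centre.
Mind the look-alikes: they are no part of the job. What is shaped like the inner_lid but yellow is not meant.

How it is judged (in metres and radians):
On the way, in this order (a step that is already met when the one before it is completed fails the run):
1. the two lids are lifted together, the cap still nested on the inner lid, at least 30 mm off the desk (height (world z) of inner_lid above 0.03 m and z of outer_cap in the frame of inner_lid between 0.025 and 0.033 m and horizontal distance between outer_cap and inner_lid below 0.006 m), for 0.2 s.
2. the inner lid sits fully down in the tin's mouth, the cap still nested on it, both let go (z of inner_lid in the frame of tin between 0.045 and 0.053 m and horizontal distance between inner_lid and tin below 0.005 m and angle between the z axis of inner_lid and the z axis of tin, either way round below 0.06 rad and z of outer_cap in the frame of inner_lid between 0.025 and 0.033 m and horizontal distance between outer_cap and inner_lid below 0.006 m and contact force between the fingers and inner_lid below 0.1 N and contact force between the fingers and outer_cap below 0.1 N), for 0.2 s.
3. the cap alone is lifted 60 mm above where it sat, held by the fingers, the inner lid still seated (z of inner_lid in the frame of tin between 0.045 and 0.053 m and horizontal distance between inner_lid and tin below 0.005 m and angle between the z axis of inner_lid and the z axis of tin, either way round below 0.06 rad and z of outer_cap in the frame of tin above 0.14 m and contact force between the fingers and outer_cap above 0.5 N), for 0.2 s.
At the end, for the whole second after the job is handed in: Inner lid seated on the upright tin (origin 45-53 mm above the tin's, within 5 mm of its axis, under 0.06 rad tilt); cap at rest in the fingers, 60 mm or more above its seat, within 50 mm of the tin's axis, touching neither lid nor tin; tin within 30 mm of its start (all of step 3 and angle between tin's own z axis and vertical below 0.1 rad and horizontal distance between outer_cap and tin below 0.05 m and contact force between outer_cap and inner_lid below 0.05 N and contact force between outer_cap and tin below 0.05 N and contact force between the arm and inner_lid below 0.1 N and contact force between the arm and tin below 0.1 N and linear speed of outer_cap below 0.03 m/s and linear speed of inner_lid below 0.02 m/s and distance of tin from where it was at the start of the episode below 0.03 m); the arm keeps its last pose, push and grip.
It fails at once if the cap comes off the inner lid while the inner lid is not seated on the tin, or the inner lid is unseated once the cap is off ((z of outer_cap in the frame of inner_lid above 0.038 m or horizontal distance between outer_cap and inner_lid above 0.012 m) and (z of inner_lid in the frame of tin above 0.055 m or z of inner_lid in the frame of tin below 0.04 m or horizontal distance between inner_lid and tin above 0.006 m)).
It fails at once if the lids are dropped onto the tin from more than 10 mm above their seat (z of inner_lid in the frame of tin above 0.06 m and horizontal distance between inner_lid and tin below 0.04 m and contact force between the fingers and inner_lid below 0.05 N and contact force between the fingers and outer_cap below 0.05 N).
It fails at once if the inner lid is pressed onto the tin with more than 30 N (contact force between inner_lid and tin above 30 N).
It fails at once if the tin is shoved more than 30 mm or tipped (distance of tin from where it was at the start of the episode above 0.03 m or angle between tin's own z axis and vertical above 0.25 rad).
It fails at once if a bystander is moved more than 20 mm (distance of any of mug, clip_tin, sticky_pad, member_cards, date_stamp from where it was at the start of the episode above 0.02 m).
It also fails if it takes over 53 s, if anything falls off the work surface, if the arm or the gripper's body presses on something with over 40 N, if the wrist force passes 120 N, or if a joint passes its speed limit or range.

ROBOT

A 6-joint arm with a two-finger parallel gripper is mounted at the origin on a cart in front of the work surface, level with it; the furniture and walls round the work are solid. World frame = base frame: x ahead of the robot, y to its left, z up, the work surface at z = 0. Lengths are in mm, angles in rad, forces in N, time in s.
With the tool pointing down it reaches from about 350 to 975 mm from the base axis. Payload 7.1 kg.
Tool frame: the origin (TCP) lies midway between the tips of the shut fingers; the grasp point (between the pads) lies 19 mm behind it (ctrl.grip_depth is the distance from the TCP to the grasp point, in mm); z points along the fingers, y is the line along which they close (so a half turn about z gives the same grasp; the last joint's range is limited). The gripper opens to 88 mm and grips with 3 to 60 N. Pads are 20 mm wide; open, the fingers measure 115 mm over their backs; the gripper's body (75 mm by 178 mm) begins 61 mm behind the grasp point.
Start: joints at [-1.322, 0.423, 1.63, -0, 1.089, -0.019], TCP at [165.4, -602.7, 222.675] pointing down, gripper open.
Joint ranges: [-3, 3], [-0.9, 2.11], [0.09, 2.58], [-1.31, 4.45], [0.11, 2.69], [-2.54, 2.54]. Speed limits (rad/s): [2.39, 2.39, 3.01, 3.14, 3.14, 3.14].

INTERFACE

Orientations are given as a rotation vector (axis times angle).
In Python, from workcell import ctrl, cams gives the robot as it stands.
- The arm moves only by the tool move_arm, never from a script. Its argument "steps" is a list of rows, each a list of 3 entries, a list of its own where there are three numbers: the shift along the tool's x, y, z in units of 25 mm (1.0 is 25 mm), then the turn about the tool's z in units of 5 degrees (1.0 is 5 degrees), then the closure, from 0 (fully open) to 1 (shut). A call has 1 to 20 rows; each row shifts and turns the commanded pose from where the row before left it, along the tool's axes as they then stand; what a row does not reach is not made up. A row lasts 1/12 s, in which the tool goes at most 41.7 mm and 7.16 degrees, less where a joint would pass 70% of its speed; a pose out of reach is approached as far as the arm can. A call is refused whole if a number of a shift passes 1 or a number of a turn 1, either way. A call with a gripper value outside its range is refused whole. The fingers move at their own pace and stop on an object; the grip force is fixed at half the most. Time passes only in rows, so rows that do not move let the fingers close. It gives the time, the measured TCP pose, the force, the opening and the grip force at its end, in the units of the state.
- ctrl.get_obs(): the state, without advancing time (a new reading comes with each control period).
- cams.get_image(name): name is "side" or "top" or "wrist"; returns a dict with "image" (480x640x3 uint8, red, green, blue), "camera_matrix" (3x3 intrinsics, pixels), "xyz" and "rotation" of the camera in the world; the wrist camera has in their place "mount" (4x4, takes a point from camera to tool coordinates, whose origin is the TCP and whose axes are the flange's). Camera axes: x right, y down, z forward; pixel columns grow to the right and rows downward; lengths in mm; the calibration is good to about 2 mm. A picture is of the moment at which its call begins: read the wrist's pose just before it. There is no depth.
- ctrl.close_job(): hands the job in; it is judged then, once.
Trained networks look in the newest picture that a camera, given by its name, has taken for a name from the list of things; names that differ only in an ending like _2 or _b are one class to them, and where a whole thing is asked for, a point or a joint stands for the part that bears it (a point fixed in the world has none). Each returns a list of dicts, best first, with "p" (0 to 1); they miss things now and then, are a little off and sometimes report something else, mostly with a low value. They report only what shows in the picture. A call takes as long as a camera call. They do not tell look-alikes from the thing itself.
- cams.boxes_of(camera, thing): "rect" ([centre column, centre row, width, height] in pixels, round what is visible of it).
- cams.cut_out(camera, thing): "pixels" (480x640 bool, what is visible of it) and "rect" ([centre column, centre row, width, height] in pixels, round what is visible of it).
The state is a dict: "t": time; "qpos": joint angles; "qvel": joint speeds; "joint_torque": joint torques, N m; "ee_pos": TCP position; "orientation": TCP orientation; "ft_force": force on the tool from outside, world axes, zero at the start; "moment": the same for the moment, N m; "width": finger opening in mm; "grasp_force": force on a finger pad.
Only numpy, scipy, OpenCV 4.12 (cv2) and the standard library are available. Lean on these libraries where they do the work, as an engineer would, in place of code of your own. Each camera call takes 0.05 s, during which the arm holds its last target. There are 200 camera calls.

## Working session

There is one attempt and no reset: what is moved stays moved. The work goes in short steps, Python scripts to look and compute and a tool call to move; the robot and the scene stay as the last step left them, time stands still between calls to the robot, and variables do not carry over. Pictures are saved under pics/ and viewed, at most 10 in all, crops included, and the job is handed in when it is done.

Besides the shell and the picture viewer there is one more tool, called as name([rows], argument=value, ...), one row to a line, values as JSON. move_arm: Moves the arm, as the interface text tells. Its arguments: {"type":"object","properties":{"steps":{"type":"array"}},"required":["steps"]}

```bash
mkdir -p pics
python3 - <<'E'
from workcell import ctrl,cams
import cv2,numpy as np
o=ctrl.get_obs();print({k:np.round(v,3) for k,v in o.items()},ctrl.grip_depth)
ims=[]
for n in ["side","top"]:
    d=cams.get_image(n);print(n,d["xyz"],np.round(d["rotation"],3).tolist(),np.round(d["camera_matrix"],1).tolist())
    cv2.imwrite(f"pics/{n}0.png",d["image"][:,:,::-1])
    for th in ["tin","inner_lid","outer_cap","mug","clip_tin","sticky_pad","member_cards","date_stamp"]:
        print(n,th,[(np.round(b["rect"]).tolist(),round(b["p"],2)) for b in cams.boxes_of(n,th)])
E
```

```text
{'t': np.float64(0.0), 'qpos': array([-1.322,  0.424,  1.631, -0.   ,  1.089, -0.019]), 'qvel': array([-0.001, -0.   ,  0.   ,  0.001, -0.001, -0.002]), 'joint_torque': array([ 0.0000e+00, -5.4462e+01, -2.7366e+01,  6.4000e-02,  2.3000e-02,
       -0.0000e+00]), 'ee_pos': array([ 165.252, -602.18 ,  221.91 ]), 'orientation': array([-3.112, -0.419,  0.   ]), 'ft_force': array([-0.825,  0.089, -0.3  ]), 'moment': array([0.075, 0.012, 0.018]), 'grasp_force': np.float64(0.0), 'width': np.float64(87.688)} 18.700000000000003
side [  301.88495458 -1022.06896139   477.89589879] [-1.961, 0.225, -0.144] [[479.3, 0.0, 312.6], [0.0, 479.3, 237.2], [0.0, 0.0, 1.0]]
side tin [([284.0, 217.0, 20.0, 29.0], 0.98)]
side inner_lid [([366.0, 268.0, 23.0, 23.0], 0.94), ([321.0, 274.0, 30.0, 20.0], 0.56)]
side outer_cap [([319.0, 261.0, 26.0, 18.0], 0.78)]
side mug [([302.0, 190.0, 36.0, 36.0], 0.77), ([383.0, 247.0, 40.0, 21.0], 0.5)]
side clip_tin [([326.0, 322.0, 40.0, 36.0], 0.8)]
side sticky_pad [([383.0, 246.0, 41.0, 24.0], 0.78)]
side member_cards [([252.0, 314.0, 42.0, 39.0], 0.94)]
side date_stamp [([434.0, 334.0, 44.0, 76.0], 0.89)]
top [ 434.0755004   -50.66602306 1224.553571  ] [-2.195, 2.158, -0.119] [[530.7, 0.0, 313.9], [0.0, 530.7, 234.6], [0.0, 0.0, 1.0]]
top tin [([211.0, 259.0, 26.0, 25.0], 0.86), ([485.0, 205.0, 43.0, 18.0], 0.4)]
top inner_lid [([354.0, 210.0, 22.0, 26.0], 0.6)]
top outer_cap [([348.0, 252.0, 24.0, 28.0], 0.62)]
top mug [([132.0, 222.0, 48.0, 44.0], 0.76)]
top clip_tin [([429.0, 270.0, 34.0, 28.0], 0.83)]
top sticky_pad [([302.0, 174.0, 35.0, 42.0], 0.94)]
top member_cards [([399.0, 322.0, 45.0, 24.0], 0.91), ([483.0, 205.0, 39.0, 17.0], 0.28)]
top date_stamp [([484.0, 203.0, 42.0, 22.0], 0.98)]
```

Run:
```python
import cv2
a=cv2.imread("pics/side0.png");b=cv2.imread("pics/top0.png")
c=cv2.resize(a[160:390,220:500],None,fx=2.8,fy=2.5);cv2.imwrite("pics/sidec.png",c)
```

```text
(no output)
```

View pics/sidec.png

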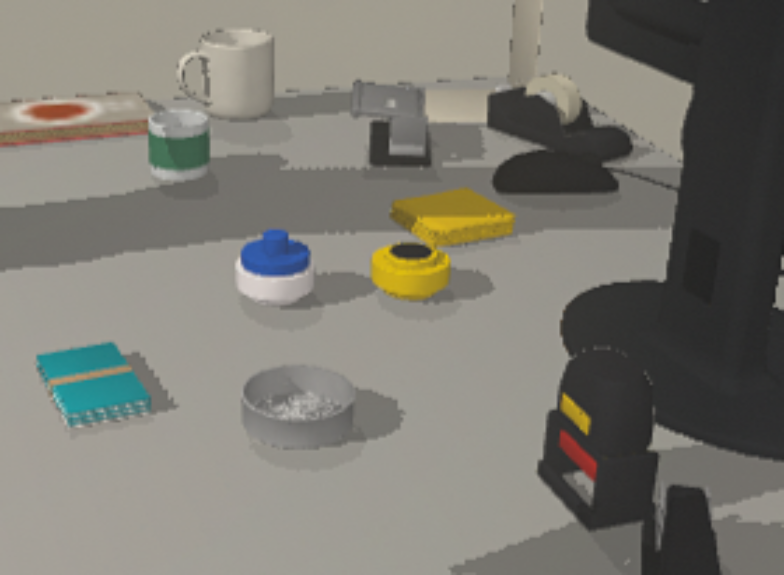

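View pics/top0.png

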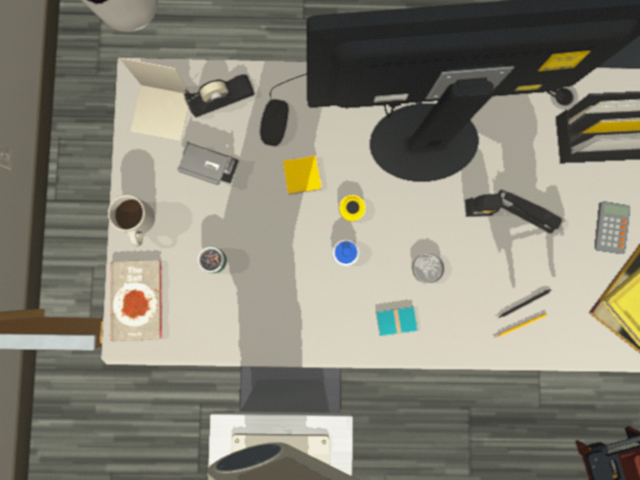

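```bash
cat > h.py <<'E'
from workcell import ctrl,cams
import cv2,numpy as np
from scipy.optimize import least_squares
from scipy.spatial.transform import Rotation as R
CAP=[(26,0),(26,12),(10,12),(10,28)]; TIN=[(28,0),(28,60)]
def view(n):
    o=ctrl.get_obs(); d=cams.get_image(n)
    if n=="wrist":
        T=np.eye(4);T[:3,:3]=R.from_rotvec(o["orientation"]).as_matrix();T[:3,3]=o["ee_pos"]
        T=T@np.array(d["mount"])
        Rc,c=T[:3,:3],T[:3,3]
    else: Rc,c=R.from_rotvec(d["rotation"]).as_matrix(),np.array(d["xyz"])
    return dict(n=n,im=d["image"],K=np.array(d["camera_matrix"]),R=Rc,c=c)
def proj(v,P):
    q=(np.atleast_2d(P)-v["c"])@v["R"]@v["K"].T
    return q[:,:2]/q[:,2:]
def blue(v,near=None):
    h=cv2.cvtColor(v["im"],cv2.COLOR_RGB2HSV)
    m=cv2.inRange(h,(105,120,40),(130,255,255))
    k,l,s,_=cv2.connectedComponentsWithStats(m)
    return l==1+np.argmax(s[1:,4])
def tin(v):
    r=cams.cut_out(v["n"],"tin"); return r[0]["pixels"] if r else None
def bounds(m):
    y,x=np.nonzero(m); return np.array([x.min()-.0,x.max()+.0,y.min(),y.max()],float)
def rim(v,p,circ):
    a=np.linspace(0,2*np.pi,72)
    P=np.vstack([np.c_[p[0]+r*np.cos(a),p[1]+r*np.sin(a),p[2]+z+0*a] for r,z in circ])
    q=proj(v,P); return np.array([q[:,0].min(),q[:,0].max(),q[:,1].min(),q[:,1].max()])
def fit(vs,ms,circ,p0):
    bs=[bounds(m) for m in ms]
    def f(p): return np.concatenate([rim(v,p,circ)-b for v,b in zip(vs,bs)])
    s=least_squares(f,p0,loss="soft_l1"); return s.x,np.round(f(s.x),1)
E
python3 - <<'E'
from h import *
vs=[view("side"),view("top")]
b=[blue(v) for v in vs]; print([bounds(m) for m in b])
print("cap",fit(vs,b,CAP,[500,-100,30]))
t=[tin(v) for v in vs]; print([bounds(m) for m in t])
print("tin",fit(vs,t,TIN,[500,200,0]))
w=view("wrist"); o=ctrl.get_obs()
T=R.from_rotvec(o["orientation"]).as_matrix(); print(np.round(T,3)); print("cam in world rel TCP",w["c"]-o["ee_pos"],np.round(w["R"],3),w["K"])
print(np.round(cams.get_image("wrist")["mount"],3))
def gp(v,u,z):
    d=v["R"]@np.linalg.solve(v["K"],[u[0],u[1],1]);return v["c"]+d*(z-v["c"][2])/d[2]
for n,u in dict(yellow=(352,208),pad=(302,174),mug=(128,214),clip=(428,267),cards=(397,319),stamp=(484,203),monl=(307,62),monbot=(308,105)).items(): print(n,np.round(gp(vs[1],u,30)))
cv2.imwrite("pics/w0.png",w["im"][:,:,::-1])
E
```

```text
[array([306., 329., 252., 269.]), array([335., 356., 242., 262.])]
cap (array([ 514.74096161, -134.8115851 ,   27.65733244]), array([-1. ,  0.7, -1.1,  1.5, -1.4,  1.1, -2.4,  1.1]))
[array([274., 295., 204., 232.]), array([198., 226., 247., 272.])]
tin (array([493.41973238, 163.69830631,  -3.61148737]), array([-1.4, -0.8, -0.1,  0.3, -0.6,  1. , -1.6, -0.4]))
[[ 0.964  0.265  0.   ]
 [ 0.265 -0.964  0.   ]
 [ 0.    -0.    -1.   ]]
cam in world rel TCP [ 66.78267842  18.86631872 162.07890552] [[ 0.263 -0.933 -0.245]
 [-0.965 -0.254 -0.068]
 [ 0.001  0.254 -0.967]] [[334.09549908   0.         320.69118849]
 [  0.         334.09549908 232.57744478]
 [  0.           0.           1.        ]]
[[-1.00000e-03 -9.67000e-01 -2.54000e-01  6.93970e+01]
 [ 1.00000e+00 -2.00000e-03  1.00000e-03 -5.15000e-01]
 [-1.00000e-03 -2.54000e-01  9.67000e-01 -1.62069e+02]
 [ 0.00000e+00  0.00000e+00  0.00000e+00  1.00000e+00]]
yellow [ 614. -149.   30.]
pad [691. -34.  30.]
mug [591. 357.  30.]
clip [ 483. -322.   30.]
cards [ 366. -252.   30.]
stamp [ 631. -451.   30.]
monl [957. -41.  30.]
monbot [853. -45.  30.]
```

Candidates: white inner lid under the blue cap at side (317,261) / top (346,252), and the yellow look-alike at side (366,268) / top (352,208). For the tin, the green-banded one is at top (211,259), and the low grey clip tin is at (428,267). I choose the white/blue stack and the green tin, and will check with a wrist close-up.

move_arm([
  [[0, 0, 0], 0.77, 0],
  [[0, 0, 0], 0.77, 0],
  [[0, 0, 0], 0.77, 0],
  [[0, 0, 0], 0.77, 0],
])

```text
t: 1.53
ee_pos: [165.4, -602.7, 222.7]
orientation: [-3.142, 0.007, 0.0]
ft_force: [-0.5, -0.7, 0.6]
width: 87.7
grasp_force: 0.0
```

move_arm([
  [[0.6, -0.9, 0], 0, 0],
  [[0.6, -0.95, 0], 0, 0],
  [[0.6, -0.95, 0], 0, 0],
  [[0.6, -0.95, 0], 0, 0],
  [[0.6, -0.95, 0], 0, 0],
  [[0.6, -0.95, 0], 0, 0],
  [[0.6, -0.95, 0], 0, 0],
  [[0.65, -0.95, 0], 0, 0],
  [[0.65, -0.95, 0], 0, 0],
  [[0.65, -0.95, 0], 0, 0],
  [[0.65, -0.95, 0], 0, 0],
  [[0.65, -0.95, 0], 0, 0],
  [[0.65, -0.95, 0], 0, 0],
  [[0.65, -0.95, 0], 0, 0],
  [[0.65, -0.95, 0], 0, 0],
  [[0.65, -0.95, 0], 0, 0],
  [[0.65, -0.95, 0], 0, 0],
  [[0.65, -0.95, 0], 0, 0],
  [[0.65, -0.9, 0], 0, 0],
  [[0.65, -0.7, 0], 0, 0],
])

```text
t: 3.2
ee_pos: [482.7, -135.0, 222.9]
orientation: [-3.141, 0.0, -0.0]
ft_force: [1.1, -0.1, 0.2]
width: 87.9
grasp_force: 0.0
```

move_arm([
  [[0, 0, 0], 0, 0],
  [[0, 0, 0], 0, 0],
  [[0, 0, 0], 0, 0],
  [[0, 0, 0], 0, 0],
])

```text
t: 3.53
ee_pos: [481.4, -137.4, 222.6]
orientation: [3.142, -0.003, -0.001]
ft_force: [0.6, 0.5, -0.2]
width: 87.7
grasp_force: 0.0
```

Run:
```python
from h import *
o=ctrl.get_obs();print(o["t"],o["ee_pos"],o["orientation"],o["ft_force"])
w=view("wrist"); b=blue(w); print(bounds(b)); print(fit([w],[b],CAP,[514,-135,30]))
import pickle; pickle.dump((w,b),open("v1.pkl","wb"))
cv2.imwrite("pics/w1.png",w["im"][:,:,::-1])
```

```text
3.5333 [ 481.40769039 -137.40847087  222.60713015] [ 3.14152626e+00 -2.80333570e-03 -7.62539608e-04] [ 0.61178865  0.47424383 -0.19360084]
[298. 346. 156. 204.]
(array([ 512.84651187, -138.61992686,    5.83868977]), array([ 0.2, -0.2, -0.2,  0.2]))
```

View pics/w1.png

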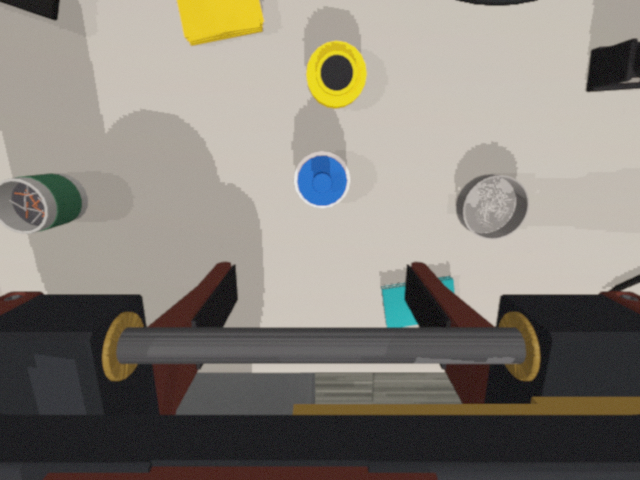

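The wrist crop shows the blue cap with its white ring at (322,181), yellow look-alike at (336,74), green-banded tin at (40,203). Choice confirmed.

move_arm([
  [[0.4, 0, 0.9], 0, 0],
  [[0.4, 0, 0.9], 0, 0],
  [[0.4, 0, 0.9], 0, 0],
  [[0.05, 0, 0.9], 0, 0],
  [[0, 0, 0], 0, 0],
  [[0, 0, 0], 0, 0],
  [[0, 0, 0], 0, 0],
])

```text
t: 4.17
ee_pos: [513.4, -137.4, 133.6]
orientation: [3.141, -0.003, 0.001]
ft_force: [-0.3, -0.5, 0.0]
width: 87.8
grasp_force: 0.0
```

```bash
sed -i 's/x.min()-.0,x.max()+.0,y.min(),y.max()\]/x.min()-.7,x.max()+.7,y.min()-.7,y.max()+.7]/' h.py
python3 - <<'E'
from h import *
import pickle
o=ctrl.get_obs();print(o["t"],o["ee_pos"],o["orientation"])
v1,b1=pickle.load(open("v1.pkl","rb"))
w=view("wrist"); b=blue(w); print(bounds(b)); print(fit([w],[b],CAP,[514,-135,30]));print(fit([v1],[b1],CAP,[514,-135,30]));print(fit([v1,w],[b1,b],CAP,[514,-135,30]))
cv2.imwrite("pics/w2.png",w["im"][:,:,::-1])
E
```

```text
4.1667 [ 513.36446271 -137.39034898  133.58350753] [ 3.14139262e+00 -2.82719044e-03  8.30005679e-04]
[290.3 353.7 200.3 263.7]
(array([ 511.88571977, -138.06704123,   18.41550346]), array([ 0.1, -0.1, -0.1,  0.1]))
(array([ 513.90872212, -138.57225468,   16.32526543]), array([ 0.2, -0.2, -0.2,  0.2]))
(array([ 513.35538558, -138.24982643,   21.66671084]), array([-0.5, -0.1,  0.5,  1.6, -0.1,  0.6, -1.2, -0.2]))
```

View pics/w2.png

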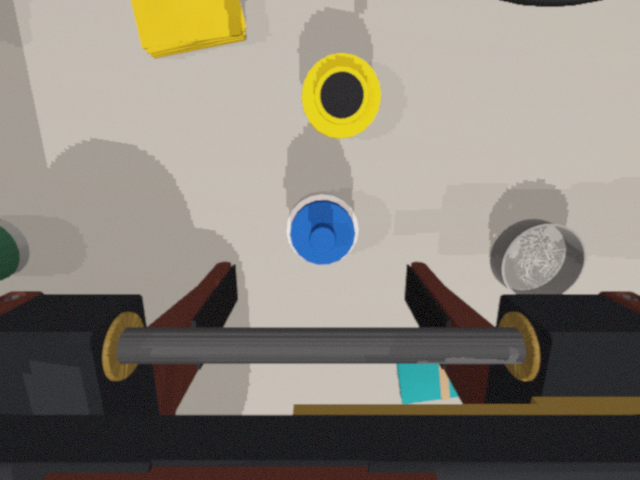

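Blue cap at (322,232) sits midway between the fingers; the white collar ring shows around it. I'll check its height from the centres before descending.

```bash
cat >> h.py <<'E'
def cfit(vs,ms,circ,p0):
    C=lambda b:np.array([b[0]+b[1],b[2]+b[3]])/2
    f=lambda p:np.concatenate([C(rim(v,p,circ))-C(bounds(m)) for v,m in zip(vs,ms)])
    s=least_squares(f,p0);return np.round(s.x,1),np.round(f(s.x),1)
E
python3 - <<'E'
from h import *
import pickle
v1,b1=pickle.load(open("v1.pkl","rb"))
w=view("wrist"); vs=[v1,w,view("side"),view("top")]; b=[b1]+[blue(v) for v in vs[1:]]
print([bounds(m) for m in b])
for s in ([0,1],[2,3],[0,1,2]): print(s,cfit([vs[i] for i in s],[b[i] for i in s],CAP,[514,-137,30]))
E
```

```text
[array([297.3, 346.7, 155.3, 204.7]), array([290.3, 353.7, 200.3, 264.7]), array([305.3, 329.7, 251.3, 269.7]), array([342.3, 346.7, 260.3, 262.7])]
[0, 1] (array([ 515.6, -138.2,   32.8]), array([-0.3,  0. ,  0.2, -0. ]))
[2, 3] (array([ 503.9, -135.5,   28.6]), array([-5.1,  0.4,  1.1, -5.4]))
[0, 1, 2] (array([ 514.9, -138.2,   29.8]), array([-0.3,  0.3,  0.2, -0.2,  0.3, -0. ]))
```

move_arm([
  [[0.06, 0.03, 0.8], 0, 0],
  [[0, 0, 0.9], 0, 0],
  [[0, 0, 0.9], 0, 0],
  [[0, 0, 0.9], 0, 0],
  [[0, 0, 0.8], 0, 0],
  [[0, 0, 0.5], 0, 0],
  [[0, 0, 0.3], 0, 0],
  [[0, 0, 0.08], 0, 0],
  [[0, 0, 0], 0, 0],
  [[0, 0, 0], 0, 0],
])

```text
t: 5.2
ee_pos: [515.5, -137.7, 4.0]
orientation: [3.141, -0.002, 0.002]
ft_force: [0.4, 0.3, -0.6]
width: 87.8
grasp_force: 0.0
```

move_arm([
  [[0, 0, 0], 0, 0.2],
  [[0, 0, 0], 0, 0.25],
  [[0, 0, 0], 0, 0.3],
  [[0, 0, 0], 0, 0.35],
  [[0, 0, 0], 0, 0.5],
  [[0, 0, 0], 0, 0.6],
  [[0, 0, 0], 0, 0.6],
  [[0, 0, 0], 0, 0.6],
])

```text
t: 5.87
ee_pos: [515.1, -137.6, 3.5]
orientation: [3.141, -0.002, 0.001]
ft_force: [-0.4, -0.7, 5.8]
width: 58.5
grasp_force: 30.0
```

move_arm([
  [[0, 0, -0.2], 0, 0.6],
  [[0, 0, -0.4], 0, 0.6],
  [[0, 0, -0.6], 0, 0.6],
  [[0, 0, -0.6], 0, 0.6],
  [[0, 0, -0.6], 0, 0.6],
  [[0, 0, -0.6], 0, 0.6],
  [[0, 0, -0.6], 0, 0.6],
  [[0, 0, -0.6], 0, 0.6],
  [[0, 0, -0.6], 0, 0.6],
  [[0, 0, -0.6], 0, 0.6],
  [[0, 0, -0.5], 0, 0.6],
  [[0, 0, -0.3], 0, 0.6],
  [[0, 0, -0.1], 0, 0.6],
])

```text
t: 6.95
ee_pos: [515.4, -137.7, 162.3]
orientation: [3.141, -0.002, 0.003]
ft_force: [0.4, 0.8, -1.4]
width: 58.3
grasp_force: 30.0
```

move_arm([
  [[0, -0.2, 0], 0, 0.6],
  [[-0.1, -0.4, 0], 0, 0.6],
  [[-0.1, -0.6, 0], 0, 0.6],
  [[-0.15, -0.7, 0], 0, 0.6],
  [[-0.15, -0.7, 0], 0, 0.6],
  [[-0.15, -0.7, 0], 0, 0.6],
  [[-0.15, -0.7, 0], 0, 0.6],
  [[-0.15, -0.7, 0], 0, 0.6],
  [[-0.15, -0.7, 0], 0, 0.6],
  [[-0.15, -0.7, 0], 0, 0.6],
  [[-0.15, -0.7, 0], 0, 0.6],
  [[-0.15, -0.7, 0], 0, 0.6],
  [[-0.15, -0.7, 0], 0, 0.6],
  [[-0.15, -0.7, 0], 0, 0.6],
  [[-0.15, -0.7, 0], 0, 0.6],
  [[-0.1, -0.7, 0], 0, 0.6],
  [[-0.1, -0.6, 0], 0, 0.6],
  [[0, -0.5, 0], 0, 0.6],
  [[0, -0.3, 0], 0, 0.6],
  [[0, -0.1, 0], 0, 0.6],
])

```text
t: 8.62
ee_pos: [459.3, 158.7, 160.0]
orientation: [3.141, 0.001, -0.002]
ft_force: [0.5, 0.4, -1.5]
width: 58.3
grasp_force: 30.0
```

move_arm([
  [[0, -0.3, 0], 0, 0.6],
  [[0, -0.1, 0], 0, 0.6],
  [[0, 0, 0], 0, 0.6],
  [[0, 0, 0], 0, 0.6],
  [[0, 0, 0], 0, 0.6],
])

```text
t: 9.03
ee_pos: [460.1, 167.1, 160.6]
orientation: [3.141, -0.002, -0.0]
ft_force: [0.8, 0.4, -1.1]
width: 58.3
grasp_force: 30.0
```

Run:
```python
from h import *
import pickle
o=ctrl.get_obs();print(o["t"],o["ee_pos"],o["orientation"],o["width"],o["ft_force"])
w=view("wrist"); m=tin(w); bb=blue(w); print(bounds(bb))
if m is not None: print(bounds(m),fit([w],[m],TIN,[493,164,0]),cfit([w],[m],TIN,[493,164,0]))
im=w["im"].copy()
if m is not None: pickle.dump((w,m),open("t1.pkl","wb")); c,_=cv2.findContours(m.astype('uint8'),0,1); cv2.drawContours(im,c,-1,(255,0,0),1)
cv2.imwrite("pics/w3.png",im[:,:,::-1])
print(fit([w],[bb],CAP,[460,164,180]))
```

```text
9.0333 [460.12967734 167.11600522 160.61809671] [ 3.14146857e+00 -2.38392925e-03 -2.97485390e-04] 58.2845525678281 [ 0.76837914  0.36700805 -1.1085747 ]
[258.3 382.7 252.3 327.7]
[293.3 364.7 154.3 226.7] (array([ 4.93002442e+02,  1.60879292e+02, -3.48003500e-01]), array([ 0.2, -0.2, -0.3,  0.2])) (array([493. , 160.9,   0. ]), array([-0.,  0.]))
(array([459.39937003, 167.73841755, 178.2451355 ]), array([ 2.6, -2.6, -6.7, 34.6]))
```

View pics/w3.png

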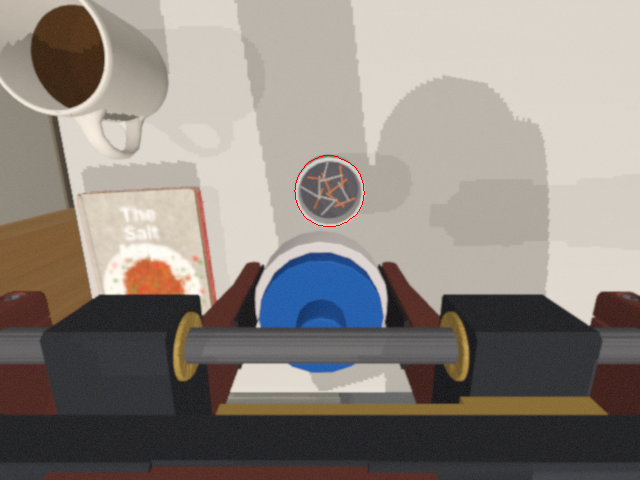

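Tin outlined cleanly at (329,190), mouth open; lids held level with cap nested at (322,312). A cross-check of tin with fixed cameras:

Run:
```python
from h import *
import pickle
t1=pickle.load(open("t1.pkl","rb")); v1,b1=pickle.load(open("v1.pkl","rb"))
s=view("side"); ms=tin(s); print(bounds(ms))
print(cfit([t1[0],s],[t1[1],ms],TIN,[493,161,0]))
f=lambda v,m,c,z:least_squares(lambda p:(lambda a,b:np.array([a[0]+a[1]-b[0]-b[1],a[2]+a[3]-b[2]-b[3]]))(rim(v,[p[0],p[1],z],c),bounds(m)),[500,0]).x
print("tin z0",f(*t1,TIN,0),"cap z30 v1",f(v1,b1,CAP,30))
```

```text
[272.3 294.7 203.3 230.7]
(array([493.1, 160.9,   0.5]), array([ 0. , -0. , -0.1, -0. ]))
tin z0 [493.03377956 160.88812399] cap z30 v1 [ 515.29415156 -138.51009248]
```

move_arm([
  [[0.3, 0.1, 0], 0, 0.6],
  [[0.4, 0.1, 0.1], 0, 0.6],
  [[0.4, 0.05, 0.3], 0, 0.6],
  [[0.21, 0, 0.5], 0, 0.6],
  [[0, 0, 0.6], 0, 0.6],
  [[0, 0, 0.6], 0, 0.6],
  [[0, 0, 0.5], 0, 0.6],
  [[0, 0, 0.4], 0, 0.6],
  [[0, 0, 0.2], 0, 0.6],
  [[0, 0, 0], 0, 0.6],
  [[0, 0, 0], 0, 0.6],
  [[0, 0, 0], 0, 0.6],
])

```text
t: 10.23
ee_pos: [493.5, 161.3, 81.2]
orientation: [-3.141, 0.002, -0.002]
ft_force: [0.3, -0.6, -1.3]
width: 58.3
grasp_force: 30.0
```

Run:
```python
from h import *
o=ctrl.get_obs();print(o["t"],o["ee_pos"],o["orientation"],o["ft_force"])
w=view("wrist");s=view("side")
a=cv2.resize(s["im"][150:250,230:350],(600,500),interpolation=cv2.INTER_CUBIC)
cv2.imwrite("pics/s4.png",a[:,:,::-1])
```

```text
10.2333 [493.54035828 161.33319385  81.15955978] [-3.14129799e+00  1.63962747e-03 -1.61305601e-03] [ 0.30199574 -0.5502872  -1.31429059]
```

View pics/s4.png

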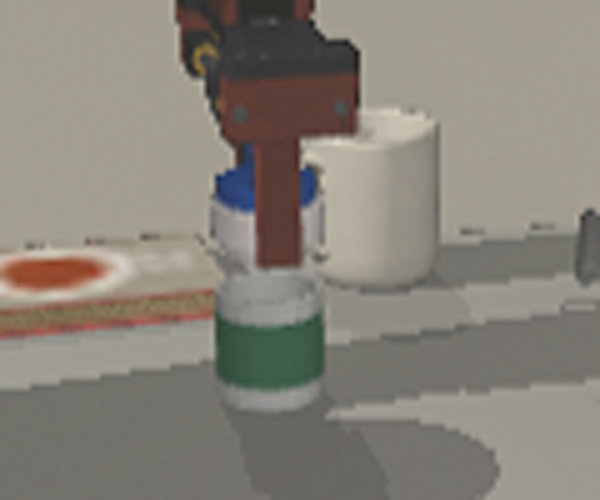

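The side crop shows the white collar (centre column 267) right over the tin (270), plug just above the rim. Lowering slowly.

move_arm([
  [[0, 0, 0.15], 0, 0.6],
  [[0, 0, 0.15], 0, 0.6],
  [[0, 0, 0.15], 0, 0.6],
  [[0, 0, 0.1], 0, 0.6],
  [[0, 0, 0.1], 0, 0.6],
  [[0, 0, 0.08], 0, 0.6],
  [[0, 0, 0.08], 0, 0.6],
  [[0, 0, 0], 0, 0.6],
  [[0, 0, 0], 0, 0.6],
])

```text
t: 11.08
ee_pos: [492.8, 161.2, 60.3]
orientation: [3.142, -0.001, -0.0]
ft_force: [0.7, -0.5, -2.3]
width: 57.9
grasp_force: 30.0
```

move_arm([
  [[0, 0, 0.05], 0, 0.6],
  [[0, 0, 0.05], 0, 0.6],
  [[0, 0, 0.05], 0, 0.6],
  [[0, 0, 0.04], 0, 0.6],
  [[0, 0, 0], 0, 0.6],
])

```text
t: 11.5
ee_pos: [492.8, 161.2, 55.5]
orientation: [3.142, -0.002, -0.0]
ft_force: [0.3, 0.4, -1.6]
width: 58.2
grasp_force: 30.0
```

move_arm([
  [[0, 0, 0.04], 0, 0.6],
  [[0, 0, 0.04], 0, 0.6],
  [[0, 0, 0], 0, 0.6],
])

```text
t: 11.75
ee_pos: [492.9, 161.2, 53.5]
orientation: [3.142, -0.001, -0.0]
ft_force: [-0.6, -0.7, -2.5]
width: 58.4
grasp_force: 30.0
```

move_arm([
  [[0, 0, 0.03], 0, 0.6],
  [[0, 0, 0], 0, 0.6],
  [[0, 0, 0], 0, 0.6],
])

```text
t: 12.0
ee_pos: [492.9, 161.2, 53.4]
orientation: [3.142, -0.001, 0.0]
ft_force: [-2.0, -1.2, 5.5]
width: 58.2
grasp_force: 30.0
```

Contact of about 7 N at the expected seat height. Releasing.

move_arm([
  [[0, 0, 0], 0, 0.25],
  [[0, 0, 0], 0, 0.15],
  [[0, 0, 0], 0, 0],
  [[0, 0, 0], 0, 0],
  [[0, 0, 0], 0, 0],
  [[0, 0, 0], 0, 0],
  [[0, 0, 0], 0, 0],
  [[0, 0, 0], 0, 0],
])

```text
t: 12.67
ee_pos: [492.8, 161.2, 52.9]
orientation: [3.142, -0.002, -0.0]
ft_force: [-0.1, -0.3, 0.8]
width: 88.0
grasp_force: 0.0
```

Run:
```python
from h import *
o=ctrl.get_obs();print(o["t"],o["ee_pos"],o["width"],o["ft_force"])
s=view("side")
a=cv2.resize(s["im"][150:250,230:350],(600,500),interpolation=cv2.INTER_CUBIC)
cv2.imwrite("pics/s5.png",a[:,:,::-1])
w=view("wrist");b=blue(w);print(bounds(b),fit([w],[b],CAP,[493,161,80]))
```

```text
12.6667 [492.84412101 161.20156197  52.86732567] 87.95916715063112 [-0.06279517 -0.33149719  0.75513932]
[258.3 382.7 253.3 327.7] (array([491.73413336, 161.83149036,  70.62972894]), array([ 2.6, -2.6, -6.7, 35.6]))
```

View pics/s5.png

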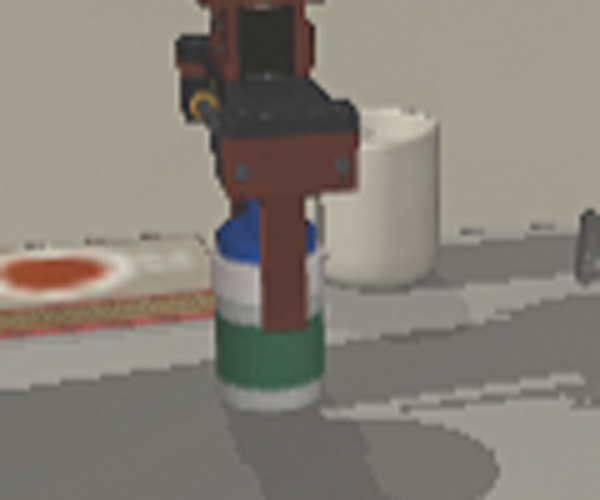

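Inner lid is down on the tin (collar flush at rows 255–320), cap nested, fingers open. Now rising to the knob.

move_arm([
  [[0, 0, -0.2], 0, 0],
  [[0, 0, -0.4], 0, 0],
  [[0, 0, -0.4], 0, 0],
  [[0, 0, -0.4], 0, 0],
  [[0, 0, -0.26], 0, 0],
  [[0, 0, 0], 0, 0],
  [[0, 0, 0], 0, 0],
  [[0, 0, 0], 0, 0],
  [[0, 0, 0], 0, 0],
])

```text
t: 13.52
ee_pos: [492.6, 161.1, 94.1]
orientation: [3.141, -0.002, -0.001]
ft_force: [-0.4, -0.6, 0.3]
width: 88.2
grasp_force: 0.0
```

Run:
```python
from h import *
o=ctrl.get_obs();print(o["t"],o["ee_pos"],o["width"],o["ft_force"])
w=view("wrist");b=blue(w);print(bounds(b),cfit([w],[b],CAP,[493,161,80]),fit([w],[b],CAP,[493,161,80]))
s=view("side"); b2=blue(s); print(bounds(b2),cfit([w,s],[b,b2],CAP,[493,161,80]))
```

```text
13.5167 [492.58003389 161.12762598  94.10085071] 88.20420322112025 [-0.39236943 -0.60162042  0.34006012]
[272.3 368.7 229.3 322.7] (array([492.6, 161.7,  80.2]), array([ 0., -0.])) (array([490.37256295, 161.7350497 ,  74.66070081]), array([ 0.5, -0.5, -0.5,  0.5]))
[273.3 289.7 188.3 201.7] (array([492. , 161.8,  79. ]), array([-0.1,  0.2,  1. ,  0.4]))
```

move_arm([
  [[0, 0, 0], 0, 0.3],
  [[0, 0, 0], 0, 0.5],
  [[0, 0, 0], 0, 0.6],
  [[0, 0, 0], 0, 0.65],
  [[0, 0, 0], 0, 0.7],
  [[0, 0, 0], 0, 0.73],
  [[0, 0, 0], 0, 0.76],
  [[0, 0, 0], 0, 0.8],
  [[0, 0, 0], 0, 0.9],
  [[0, 0, 0], 0, 0.9],
  [[0, 0, 0], 0, 0.9],
  [[0, 0, 0], 0, 0.9],
])

```text
t: 14.62
ee_pos: [492.9, 161.2, 94.4]
orientation: [-3.142, 0.002, -0.0]
ft_force: [-0.5, -0.8, 0.2]
width: 19.1
grasp_force: 30.0
```

Knob held (19.1 mm, 30 N). Lift 15 mm slowly, then up to 100 mm.

move_arm([
  [[0, 0, -0.05], 0, 0.9],
  [[0, 0, -0.1], 0, 0.9],
  [[0, 0, -0.1], 0, 0.9],
  [[0, 0, -0.1], 0, 0.9],
  [[0, 0, -0.15], 0, 0.9],
  [[0, 0, -0.2], 0, 0.9],
  [[0, 0, -0.3], 0, 0.9],
  [[0, 0, -0.4], 0, 0.9],
  [[0, 0, -0.5], 0, 0.9],
  [[0, 0, -0.5], 0, 0.9],
  [[0, 0, -0.5], 0, 0.9],
  [[0, 0, -0.4], 0, 0.9],
  [[0, 0, -0.3], 0, 0.9],
  [[0, 0, -0.25], 0, 0.9],
  [[0, 0, -0.15], 0, 0.9],
  [[0, 0, 0], 0, 0.9],
  [[0, 0, 0], 0, 0.9],
  [[0, 0, 0], 0, 0.9],
  [[0, 0, 0], 0, 0.9],
  [[0, 0, 0], 0, 0.9],
])

```text
t: 16.28
ee_pos: [492.6, 161.2, 193.9]
orientation: [3.141, -0.001, -0.002]
ft_force: [0.2, 0.9, -1.2]
width: 19.3
grasp_force: 30.0
```

Run:
```python
from h import *
o=ctrl.get_obs();print(o["t"],o["ee_pos"],o["width"],o["grasp_force"],o["ft_force"])
s=view("side")
a=cv2.resize(s["im"][110:240,220:350],(600,600),interpolation=cv2.INTER_CUBIC)
cv2.imwrite("pics/s6.png",a[:,:,::-1])
```

```text
16.2833 [492.6281148  161.15364587 193.92004164] 19.283376386688396 29.99994425859768 [ 0.2245952   0.94318944 -1.18860208]
```

View pics/s6.png

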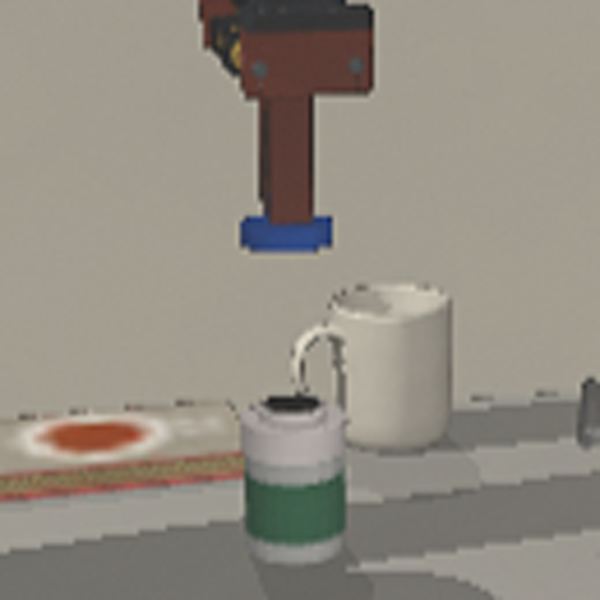

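The cap hangs level in the fingers at (287,233), and the inner lid is still seated level on the upright tin at (295,435). Handing in.

```bash
python3 -c "
from workcell import ctrl
print(ctrl.close_job())"
```

```text
the job is handed in; nothing more can be done
None
```

The job is handed in: the inner lid is seated on the upright tin and the gripper holds the blue cap level about 10 cm above its seat, straight over the tin, finished at about 16 s of the 53 s allowed; the hand-in returned no verdict.

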